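# Load a vial rack through the check flap of an autosampler loading bay

### The job

Load the blue rack that holds the sample vials into the white autosampler loading bay: set it on the bay's tray, pointing in, and push it lengthwise through the hinged check flap until you feel it press the sprung stop inside, firmly but without ramming the stop. Then let go and come out, so that the flap falls fully shut behind the rack with the rack still resting against the stop; keep the rack upright all the time and leave the empty rack and the other bench things where they are.

Things in the scene. Friction and masses are not known exactly. Their poses are not given: they have to be found in the camera images.
- sample_rack: Blue rack holding eight capped vials fast, 250 g (x0.7 to 1.4). Own x: 37 mm wide; own y: 115 mm long (-57..57); 26 mm high at its solid end plates, vial caps 37 mm. Origin: centre of underside, z up. Grip across the width (side rails 6-9 and 19-22 mm up). At the start own +y points roughly away from the robot ; the last 25 mm at -y hold no vials. Either end may go in first.
- spare_rack: The same blue rack without vials, 120 g; stays where it lies. The two racks lie side by side beyond the bay; which is where varies. Origin and axes as the sample rack.
- gate (a point): Middle of the bay's gateway at deck level, 12 mm above the bench; own x points level into the bay (about world -y). Fixed white box 108 mm wide, 205 mm deep from x = 0; roof underside 60 mm, top 64 mm above the deck; opening 80 mm wide. The tail of the rack must end 24 to 32 mm inside x = 0: too far in for upright fingers under the roof edge, so lean the fingers 45 to 50 degrees.
- tray (a point): Middle of the open loading tray in front of the gate, 65 mm before it, axes as the gate's. Flat and level with the deck, 130 mm long, 100 mm wide. Steel guides 8 mm high make the lane: 45 mm apart from 10 mm before the gate inwards, flaring to about 68 mm apart at 40 mm before the gate; nearer the robot the tray is bare.
- flap_edge (a point): Middle of the lower edge of the aluminium check flap, 76 mm wide, hinged 57 mm above the deck at the gate; the edge is 37 mm from the hinge, so it hangs to 20 mm above the deck. It drops behind the rack once the rack's tail is over 21 mm inside the gate and nothing else holds it up.
- flap (a joint): Swing of the check flap, rad: 0 shut, positive inwards and up, at most 1.35; it cannot swing outwards. 50 g, falls shut by its weight and a weak spring.
- plunger (a joint): How far the sprung plate of the stop inside is pressed in, m: 0 free, 0.009 bottomed; 2000 N/m plus 1 to 3 N of rack friction. 1 mm or more is pressed home, over 4 mm is rammed: push with 5 to 8 N. Where the stop sits is hidden: the rack meets it with its tail 24 to 32 mm inside the gate. After letting go, friction keeps the plate slightly pressed.
- filter_tin: Round white tin with blue lid, 53 mm across, 42 mm high, bystander at the right. Origin: centre of the underside.
- beaker_50: Small glass beaker, 45 mm across, 58 mm high, bystander at the right. Origin: centre of the underside.
- forceps: Steel forceps lying flat, 133 mm long (own y), 16 mm wide, 8 mm thick, bystander at the front edge of the bench. Origin: middle of the underside.

How it is judged:
By the outcome, as a careful person would: the job done as asked, in the order asked, and still so for the second after the job is handed in, with the robot touching nothing.
It also fails if it takes over 61 s, if anything falls off the work surface, if the arm or the gripper's body presses on something with over 40 N, if the wrist force passes 120 N, or if a joint passes its speed limit or range.

### The arm

A 6-joint arm with a two-finger parallel gripper is mounted at the origin on a cart in front of the work surface, level with it; the furniture and walls round the work are solid. World frame = base frame: x ahead of the robot, y to its left, z up, the work surface at z = 0. Lengths are in m, angles in rad, forces in N, time in s.
With the tool pointing down it reaches from about 0.375 to 0.9 m from the base axis. Payload 3.1 kg.
Tool frame: the origin (TCP) lies between the finger pads; the fingertips stand 17 mm ahead of it and the grasp point (between the pads) lies 2 mm behind it; z points along the fingers, y is the line along which they close (so a half turn about z gives the same grasp; the last joint's range is limited). The gripper opens to 85 mm and grips with 20 to 120 N. Pads are 22 mm wide; open, the fingers measure 114 mm over their backs; the gripper's body (76 mm by 85 mm) begins 54 mm behind the grasp point. The pads swing forward as they close: fully open they stand 13 mm farther back than shut.
Start: joints at [-1.373, 0.527, 1.433, -0, 1.181, -0.178], TCP at [0.23, -0.581, 0.248] pointing down, gripper open.
Joint ranges: [-3.08, 3.08], [-0.75, 2.2], [0.22, 2.44], [-1.43, 4.57], [0, 2.65], [-2.85, 2.85]. Speed limits (rad/s): [2.79, 2.79, 3.14, 3.14, 3.14, 3.14].

### API

Orientations are given as a unit quaternion [x, y, z, w].
In Python, from station import sense, vision, order gives the robot as it stands.
- The arm moves only by the shell command python3 -m crank 'ROWS' [OPENING] [FORCE]. ROWS is JSON, a list of rows, each an object with "dp": the shift along the world's x, y, z in units of 30 mm (1.0 is 30 mm), a list of three; "angular": the turn, a rotation vector about the world's x, y, z in degrees, a list of three. In form: [{"dp": [dx, dy, dz], "angular": [ax, ay, az]}, ...]. A call has 1 to 20 rows; each row shifts and turns the commanded pose from where the row before left it; what a row does not reach is not made up. A row lasts 1/10 s, in which the tool goes at most 50 mm and 8.59 degrees, less where a joint would pass 70% of its speed; a pose out of reach is approached as far as the arm can. A call is refused whole if a number of a shift passes 1 or a number of a turn 8.59, either way. A call with a gripper value outside its range is refused whole. OPENING is the closure, from 0 (fully open) to 1 (shut), set as the call begins (- or left out, the last holds). The fingers move at their own pace and stop on an object; FORCE is the grip in N (left out, the last holds). Time passes only in rows, so rows that do not move let the fingers close. It gives the time, the measured TCP pose, the force, the opening and the grip force at its end, in the units of the state.
- sense(): the state, without advancing time (a new reading comes with each control period).
- vision.snapshot(name): name is "scene" or "top"; returns a dict with "image" (400x640x3 uint8, blue, green, red), "range_z" (400x640 float32, m along the optical axis (not along the pixel's ray), 0 where there is no reading), "mtx" (3x3 intrinsics, pixels), "dist" ([k1, k2, p1, p2, k3] as OpenCV has them; the pictures are not rectified), "pose" (4x4, takes a point from camera to world coordinates). Camera axes: x right, y down, z forward; pixel columns grow to the right and rows downward; lengths in m; the calibration is good to about 2 mm. A picture is of the moment at which its call begins.
- order.sign_off(): hands the job in; it is judged then, once.
The state is a dict: "t": time; "q": joint angles; "qd": joint speeds; "tau": joint torques, N m; "tcp_pos": TCP position; "tool_rot": TCP orientation; "force": force on the tool from outside, world axes, zero at the start; "ft_torque": the same for the moment, N m; "finger_gap": opening from 0.0 (shut) to 1.0 (fully open); "gripper_force": force on a finger pad.
Only numpy, scipy, OpenCV 4.12 (cv2) and the standard library are available. Lean on these libraries where they do the work, as an engineer would, in place of code of your own. Each camera call takes 0.05 s, during which the arm holds its last target. There are 200 camera calls.

## Working session

There is one attempt and no reset: what is moved stays moved. The work goes in short steps, Python scripts to look and compute and a shell command to move; the robot and the scene stay as the last step left them, time stands still between calls to the robot, and variables do not carry over. Pictures are saved under pics/ and viewed, at most 10 in all, crops included, and the job is handed in when it is done.

```bash
mkdir -p pics; ls; cat > h.py <<'E'
import numpy as np, cv2
from station import sense, vision, order
from scipy.spatial.transform import Rotation as R
def snap(n,f=None):
    s=vision.snapshot(n)
    if f: cv2.imwrite('pics/'+f,s['image'])
    return s
def cloud(s):
    h,w=s['range_z'].shape
    u,v=np.meshgrid(np.arange(w),np.arange(h))
    p=cv2.undistortPoints(np.stack([u,v],-1).reshape(-1,1,2).astype(np.float32),np.array(s['mtx']),np.array(s['dist'])).reshape(h,w,2)
    z=s['range_z'][...,None]
    c=np.concatenate([p*z,z],-1); T=np.array(s['pose'])
    W=c@T[:3,:3].T+T[:3,3]; W[s['range_z']==0]=np.nan
    return W
E
python3 - <<'E'
from h import *
for n in('scene','top'):
    s=snap(n,n+'1.png'); np.savez(n+'1.npz',W=cloud(s),im=s['image']); print(n,np.round(s['pose'],3).tolist())
st=sense();print(st)
E
```

```text
pics
scene [[-0.718, -0.537, 0.443, 0.102], [-0.696, 0.559, -0.451, 0.434], [-0.005, -0.632, -0.775, 0.75], [0.0, 0.0, 0.0, 1.0]]
top [[0.013, -0.981, 0.195, 0.296], [-1.0, -0.014, -0.006, 0.048], [0.009, -0.195, -0.981, 1.132], [0.0, 0.0, 0.0, 1.0]]
{'t': 0.1, 'q': array([-1.37250543e+00,  5.28365601e-01,  1.43378850e+00, -1.96367942e-05,
        1.18138688e+00, -1.78490995e-01]), 'qd': array([ 0.00010279, -0.00150594, -0.00273497,  0.00084833, -0.00062566,
        0.00016313]), 'tau': array([-5.58217016e-04, -4.43303919e+01, -1.78585553e+01, -2.22135018e-04,
        3.91729773e-03,  1.33502246e-05]), 'tcp_pos': array([ 0.22986107, -0.58053519,  0.24743155]), 'tool_rot': array([ 9.82305682e-01,  1.87282137e-01, -1.87232692e-05, -9.74026596e-04]), 'force': array([-0.36604699, -0.0550109 ,  0.10553524]), 'ft_torque': array([-0.01729925, -0.01898581, -0.03757977]), 'gripper_force': 0.0, 'finger_gap': 0.9986366455666446}
```

View pics/top1.png

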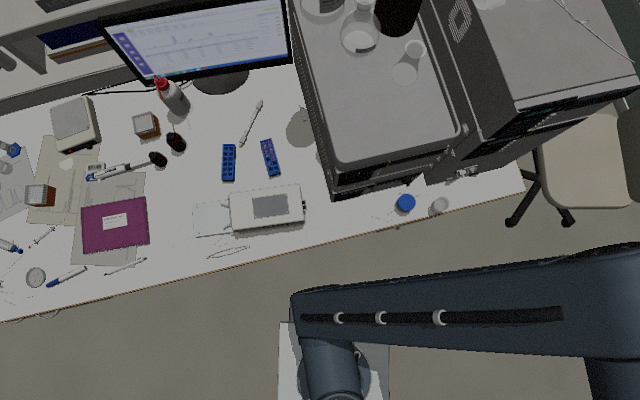

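View pics/scene1.png

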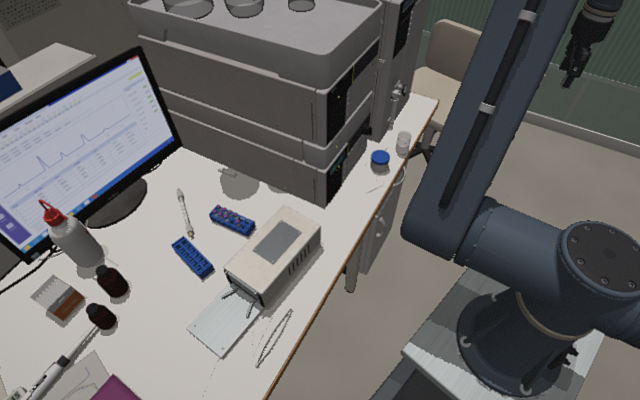

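The top view shows the vial rack at (270,157), the empty rack at (229,162), the bay at (267,207) and the tray at (210,218). Next I'll measure them.

```bash
python3 - <<'E'
from h import *
for n,boxes in (('top',{'A':(255,130,290,185),'B':(215,135,243,190)}),('scene',{'A':(200,195,262,245),'B':(165,230,220,285)})):
    d=np.load(n+'1.npz');W=d['W'];im=d['im'].astype(int)
    for k,(a,b,c,e) in boxes.items():
        w=W[b:e,a:c].reshape(-1,3); m=im[b:e,a:c].reshape(-1,3)
        s=(m[:,0]>m[:,2]*1.6)&(m[:,0]>50)&np.isfinite(w[:,0])&(w[:,2]>.008)
        p=w[s]; r=cv2.minAreaRect(p[:,:2].astype(np.float32)*1000)
        print(n,k,s.sum(),np.round(r[0]),np.round(r[1]),round(r[2],1),'z',np.round(np.percentile(p[:,2],[5,50,95,100]),3))
        q=w[(w[:,2]>.012)]; r=cv2.minAreaRect(q[:,:2].astype(np.float32)*1000); print('  all',np.round(r[0]),np.round(r[1]),round(r[2],1))
for n in('top','scene'):
    W=np.load(n+'1.npz')['W']
    q=W[(W[...,2]>.066)&(W[...,2]<.09)&(W[...,0]>.35)&(W[...,0]<.6)&(W[...,1]>-.15)&(W[...,1]<.2)]
    r=cv2.minAreaRect(q[:,:2].astype(np.float32)*1000);print(n,'roof',len(q),np.round(r[0]),np.round(r[1]),round(r[2],1),np.median(q[:,2]), np.round(cv2.boxPoints(r)).tolist())
    q=W[(W[...,2]>.007)&(W[...,2]<.016)&(W[...,0]>.35)&(W[...,0]<.6)&(W[...,1]>.08)&(W[...,1]<.3)]
    r=cv2.minAreaRect(q[:,:2].astype(np.float32)*1000);print(n,'tray',len(q),np.round(r[0]),np.round(r[1]),round(r[2],1),np.median(q[:,2]), np.round(cv2.boxPoints(r)).tolist())
a=cv2.imread('pics/top1.png')[120:270,180:320];b=cv2.imread('pics/scene1.png')[190:370,170:340]
cv2.imwrite('pics/c1.png',np.hstack([cv2.resize(a,(400,429),interpolation=3),cv2.resize(b,(400,429),interpolation=3)]))
E
```

```text
top A 279 [641. 201.] [115.  36.] 16.8 z [0.012 0.022 0.036 0.04 ]
  all [641. 200.] [116.  37.] 17.1
top B 297 [624. 330.] [114.  37.] 2.0 z [0.009 0.021 0.025 0.031]
  all [639. 330.] [ 57. 151.] 79.6
scene A 457 [641. 203.] [116.  37.] 17.0 z [0.009 0.023 0.037 0.041]
  all [600. 204.] [ 70. 203.] 87.7
scene B 637 [623. 334.] [114.  37.] 1.4 z [0.009 0.022 0.026 0.03 ]
  all [634. 331.] [ 58. 140.] 78.9
top roof 1476 [524.  41.] [123. 369.] 21.5 0.07556554270787119 [[399.0, 190.0], [534.0, -153.0], [649.0, -108.0], [513.0, 235.0]]
top tray 44 [475. 233.] [179. 213.] 24.2 0.010321156677690624 [[350.0, 293.0], [437.0, 99.0], [601.0, 172.0], [514.0, 366.0]]
scene roof 2218 [530.  44.] [125. 370.] 23.4 0.07709279815764863 [[399.0, 189.0], [546.0, -150.0], [661.0, -101.0], [514.0, 239.0]]
scene tray 219 [481. 233.] [190. 221.] 24.8 0.010932656103688099 [[348.0, 294.0], [441.0, 93.0], [614.0, 173.0], [521.0, 374.0]]
```

View pics/c1.png

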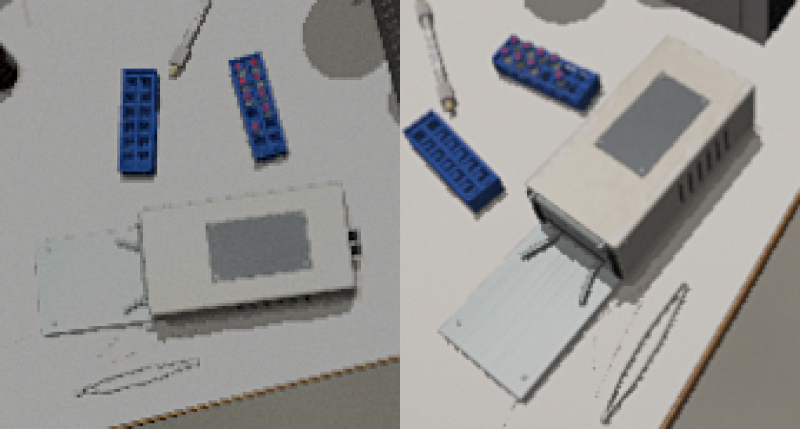

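The vial rack's +y end points to about 17° and it is centred near (641, 202). Now I'll get the bay pose with a cleaner fit.

```bash
python3 - <<'E'
from h import *
for n,seed in(('top',(250,200)),('scene',(300,225))):
    d=np.load(n+'1.npz');W=d['W'];im=d['im']
    m=((W[...,2]>.068)&(W[...,2]<.086)).astype(np.uint8)
    k,l=cv2.connectedComponents(m); q=W[l==l[seed[1],seed[0]]] if m[seed[1],seed[0]] else W[seed[1]-3:seed[1]+3,seed[0]-3:seed[0]+3].reshape(-1,3)
    r=cv2.minAreaRect(q[:,:2].astype(np.float32)*1000);print(n,'roof',len(q),np.round(r[0]),np.round(r[1]),round(r[2],1),np.median(q[:,2]),np.round(cv2.boxPoints(r)).tolist())
W=np.load('top1.npz')['W']
# tray corners by eye from the crop, top: crop scale 140/400 & 150/429
s=vision.snapshot('top')
def pix(s,uv,z):
    p=cv2.undistortPoints(np.float32(uv).reshape(-1,1,2),np.array(s['mtx']),np.array(s['dist'])).reshape(-1,2)
    T=np.array(s['pose']);dd=np.c_[p,np.ones(len(p))]@T[:3,:3].T;o=T[:3,3];return o+dd*((z-o[2])/dd[:,2])[:,None]
uv=[(180+x*.35,120+y*.3497) for x,y in((38,239),(46,336))]
print('tray far corners top',np.round(pix(s,uv,.012)*1000))
s=vision.snapshot('scene')
uv=[(170+(x-400)*.425,190+y*.4196) for x,y in((439,330),(521,401))]
print('tray scene',np.round(pix(s,uv,.012)*1000))
E
```

```text
top roof 2688 [475. 202.] [109. 212.] 8.9 0.07542730816012966 [[404.0, 298.0], [437.0, 88.0], [545.0, 105.0], [512.0, 315.0]]
scene roof 4172 [476. 204.] [111. 211.] 9.5 0.0773487033168131 [[404.0, 299.0], [439.0, 91.0], [548.0, 110.0], [513.0, 318.0]]
tray far corners top [[492. 430.  12.]
 [389. 414.  12.]]
tray scene [[489. 437.  12.]
 [390. 422.  12.]]
```

```bash
python3 - <<'E'
from h import *
W=np.concatenate([np.load(n+'1.npz')['W'].reshape(-1,3) for n in('top','scene')])
for y in np.arange(-.6,.5,.1):
    for z0,z1 in((.05,.15),(.15,.5)):
        q=W[(abs(W[:,1]-y)<.05)&(W[:,2]>z0)&(W[:,2]<z1)&(W[:,0]>.3)&(W[:,0]<1)]
        print(round(y,1),z0,len(q),np.round(np.percentile(q[:,0],[0,2,50]),3) if len(q) else '')
E
```

```text
-0.6 0.05 0 
-0.6 0.15 0 
-0.5 0.05 315 [0.602 0.604 0.615]
-0.5 0.15 1536 [0.601 0.604 0.614]
-0.4 0.05 221 [0.555 0.559 0.596]
-0.4 0.15 2212 [0.553 0.56  0.59 ]
-0.3 0.05 1238 [0.475 0.482 0.568]
-0.3 0.15 6614 [0.551 0.56  0.578]
-0.2 0.05 598 [0.531 0.534 0.552]
-0.2 0.15 9586 [0.543 0.547 0.652]
-0.1 0.05 698 [0.516 0.518 0.532]
-0.1 0.15 12424 [0.516 0.52  0.624]
-0.0 0.05 2055 [0.501 0.504 0.547]
-0.0 0.15 20109 [0.502 0.505 0.602]
0.1 0.05 4670 [0.428 0.435 0.713]
0.1 0.15 15663 [0.631 0.651 0.811]
0.2 0.05 5427 [0.414 0.421 0.503]
0.2 0.15 4406 [0.953 0.958 0.971]
0.3 0.05 4365 [0.407 0.411 0.52 ]
0.3 0.15 5083 [0.933 0.94  0.952]
0.4 0.05 2401 [0.904 0.91  0.927]
0.4 0.15 5915 [0.917 0.922 0.934]
```

```bash
python3 -m crank '[{"dp":[0.4,1,0.1],"angular":[0,0,8]},{"dp":[0.4,1,0],"angular":[0,0,8]},{"dp":[0.4,1,0],"angular":[0,0,8]},{"dp":[0.4,1,0],"angular":[0,0,8]},{"dp":[0.4,1,0],"angular":[0,0,8]},{"dp":[0.4,1,0],"angular":[0,0,8]}]' 0.25 60
```

```text
t: 0.8
tcp_pos: [0.3023, -0.3998, 0.2512]
tool_rot: [0.82, 0.573, 0.0, -0.0]
force: [0.9, -1.0, -0.3]
finger_gap: 0.749
gripper_force: 0.0
```

```bash
python3 -m crank '[{"dp":[0.25,1,0],"angular":[0,0,8]},{"dp":[0.25,1,0],"angular":[0,0,8]},{"dp":[0.25,1,0],"angular":[0,0,8]},{"dp":[0.25,1,0],"angular":[0,0,8]},{"dp":[0.25,1,0],"angular":[0,0,8]},{"dp":[0.25,1,0],"angular":[0,0,8]},{"dp":[0.25,1,0],"angular":[0,0,8]},{"dp":[0.25,1,0],"angular":[0,0,8]},{"dp":[0.25,1,0],"angular":[0,0,8]},{"dp":[0.25,1,0],"angular":[0,0,8]},{"dp":[0.25,1,0],"angular":[0,0,8]},{"dp":[0.25,1,0],"angular":[0,0,8]},{"dp":[0,1,0],"angular":[0,0,8]},{"dp":[0,1,0],"angular":[0,0,8]},{"dp":[0,1,0],"angular":[0,0,8]},{"dp":[0,1,0],"angular":[0,0,7]},{"dp":[0,1,0],"angular":[0,0,0]}]'
python3 - <<'E'
from h import *
W=np.load('top1.npz')['W'].reshape(-1,3)
for x in np.arange(.54,.76,.04):
    q=W[(abs(W[:,0]-x)<.02)&(W[:,2]>.045)&(W[:,2]<.6)&(W[:,1]<.25)]
    print(round(x,2),np.round(np.percentile(q[:,1],[90,98,100]),3) if len(q) else '')
st=sense();print(st['q'],R.from_quat(st['tool_rot']).as_matrix().round(3).tolist())
E
```

```text
t: 2.5
tcp_pos: [0.3918, 0.1101, 0.2514]
tool_rot: [-0.145, 0.989, -0.0, 0.0]
force: [1.2, -1.3, 0.5]
finger_gap: 0.749
gripper_force: 0.0
0.54 [0.019 0.168 0.25 ]
0.58 [-0.042  0.03   0.038]
0.62 [-0.024  0.041  0.048]
0.66 [0.001 0.053 0.059]
0.7 [0.009 0.063 0.07 ]
0.74 [0.018 0.074 0.08 ]
[-2.24693480e-03  2.28539014e-01  1.94408701e+00 -3.28857868e-05
  9.68701353e-01 -1.86459022e+00] [[-0.958, -0.287, 0.0], [-0.287, 0.958, -0.0], [-0.0, -0.0, -1.0]]
```

```bash
python3 -m crank '[{"dp":[0.94,0.354,0],"angular":[0,0,0]},{"dp":[0.94,0.354,0],"angular":[0,0,0]},{"dp":[0.94,0.354,0],"angular":[0,0,0]},{"dp":[0.94,0.354,0],"angular":[0,0,0]},{"dp":[0.94,0.354,0],"angular":[0,0,0]},{"dp":[0.94,0.354,0],"angular":[0,0,0]},{"dp":[0.94,0.354,0],"angular":[0,0,0]},{"dp":[0.93,0.354,0],"angular":[0,0,0]},{"dp":[0,0,-1],"angular":[0,0,0]},{"dp":[0,0,-1],"angular":[0,0,0]},{"dp":[0,0,-1],"angular":[0,0,0]},{"dp":[0,0,-1],"angular":[0,0,0]},{"dp":[0,0,-1],"angular":[0,0,0]},{"dp":[0,0,0],"angular":[0,0,0]},{"dp":[0,0,0],"angular":[0,0,0]}]'
python3 - <<'E'
from h import *
a=snap('scene')['image'];b=snap('top')['image']
cv2.imwrite('pics/c2.png',np.hstack([cv2.resize(a[120:300,150:330],(400,400),interpolation=3),cv2.resize(b[100:220,200:320],(400,400),interpolation=3)]))
E
```

```text
t: 4.0
tcp_pos: [0.6172, 0.1938, 0.1011]
tool_rot: [-0.144, 0.99, -0.0, -0.001]
force: [-0.7, 0.2, 0.5]
finger_gap: 0.751
gripper_force: 0.0
```

View pics/c2.png

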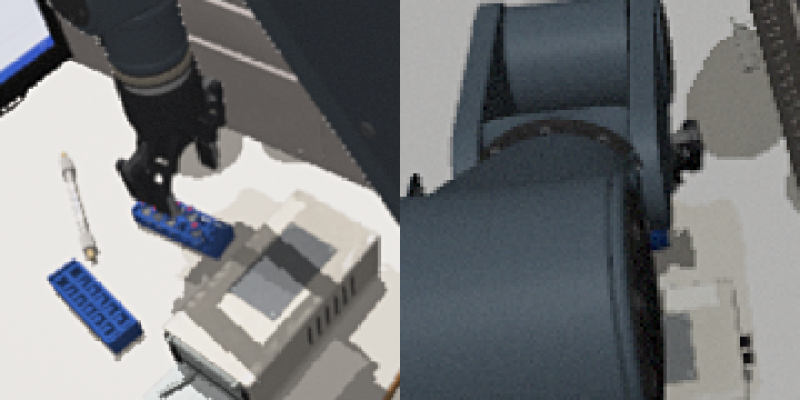

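The scene crop shows the open fingers straddling the vial rack at about (185,225). I'll go down and grip.

```bash
python3 -m crank '[{"dp":[0,0,-0.9],"angular":[0,0,0]},{"dp":[0,0,-0.9],"angular":[0,0,0]},{"dp":[0,0,-0.5],"angular":[0,0,0]},{"dp":[0,0,-0.35],"angular":[0,0,0]},{"dp":[0,0,0],"angular":[0,0,0]},{"dp":[0,0,0],"angular":[0,0,0]}]' && python3 -m crank '[{"dp":[0,0,0],"angular":[0,0,0]},{"dp":[0,0,0],"angular":[0,0,0]},{"dp":[0,0,0],"angular":[0,0,0]},{"dp":[0,0,0],"angular":[0,0,0]},{"dp":[0,0,0],"angular":[0,0,0]},{"dp":[0,0,0],"angular":[0,0,0]},{"dp":[0,0,0],"angular":[0,0,0]},{"dp":[0,0,0],"angular":[0,0,0]}]' 1 60
```

```text
t: 4.7
tcp_pos: [0.6181, 0.194, 0.0227]
tool_rot: [-0.144, 0.99, -0.0, 0.001]
force: [-0.8, 0.3, 0.1]
finger_gap: 0.748
gripper_force: 0.0
t: 5.5
tcp_pos: [0.6182, 0.1941, 0.0234]
tool_rot: [-0.144, 0.99, 0.0, 0.001]
force: [-0.8, -0.1, 5.5]
finger_gap: 0.414
gripper_force: 59.8
```

```bash
python3 -m crank '[{"dp":[0,0,0.3],"angular":[0,0,0]},{"dp":[0,0,0.7],"angular":[0,0,0]},{"dp":[0,0,1],"angular":[0,0,0]},{"dp":[0,0,1],"angular":[0,0,0]},{"dp":[0,0,1],"angular":[0,0,0]},{"dp":[0,0,1],"angular":[0,0,0]},{"dp":[0,0,0.7],"angular":[0,0,0]},{"dp":[0,0,0.3],"angular":[0,0,0]},{"dp":[0,0,0],"angular":[0,0,0]}]' && python3 -m crank '[{"dp":[-0.3,0.35,0],"angular":[0,0,-5]},{"dp":[-0.48,0.556,0],"angular":[0,0,-7]},{"dp":[-0.48,0.556,0],"angular":[0,0,-7]},{"dp":[-0.48,0.556,0],"angular":[0,0,-7]},{"dp":[-0.48,0.556,0],"angular":[0,0,-7]},{"dp":[-0.48,0.556,0],"angular":[0,0,-7]},{"dp":[-0.48,0.556,0],"angular":[0,0,-7]},{"dp":[-0.48,0.556,0],"angular":[0,0,-7]},{"dp":[-0.48,0.556,0],"angular":[0,0,-7]},{"dp":[-0.48,0.556,0],"angular":[0,0,-7]},{"dp":[-0.48,0.556,0],"angular":[0,0,-7]},{"dp":[-0.48,0.556,0],"angular":[0,0,-7]},{"dp":[-0.18,0.21,0],"angular":[0,0,-7]},{"dp":[0,0,0],"angular":[0,0,-6]},{"dp":[0,0,0],"angular":[0,0,-2.6]},{"dp":[0,0,0],"angular":[0,0,0]},{"dp":[0,0,0],"angular":[0,0,0]}]'
python3 - <<'E'
from h import *
a=snap('scene')['image'];b=snap('top')['image']
cv2.imwrite('pics/c3.png',np.hstack([cv2.resize(a[160:400,120:360],(400,400),interpolation=3),cv2.resize(b[130:290,140:300],(400,400),interpolation=3)]))
st=sense();print(st['q'].round(2),R.from_quat(st['tool_rot']).as_matrix().round(3).tolist(),st['tcp_pos'])
E
```

```text
t: 6.4
tcp_pos: [0.6174, 0.1938, 0.2028]
tool_rot: [-0.144, 0.99, -0.0, 0.001]
force: [0.6, -0.6, -3.9]
finger_gap: 0.416
gripper_force: 60.5
t: 8.1
tcp_pos: [0.4438, 0.3937, 0.2004]
tool_rot: [0.649, 0.761, -0.001, -0.0]
force: [-0.0, -0.0, -3.7]
finger_gap: 0.409
gripper_force: 60.6
[0.54 0.54 1.56 0.   1.04 0.38] [[-0.157, 0.988, -0.001], [0.988, 0.157, -0.001], [-0.001, -0.001, -1.0]] [0.44421505 0.39378212 0.20098815]
```

View pics/c3.png

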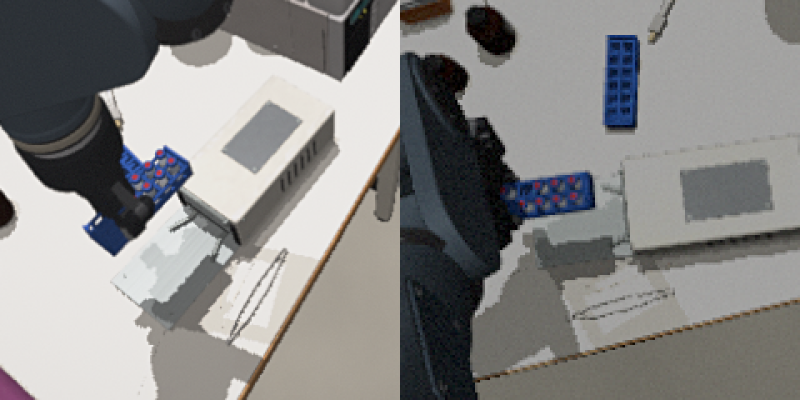

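The rack is held above the tray with its vial end towards the gate, at (548,195) in the top crop. I'll measure its pose in the hand and refine the gate and guide positions.

```bash
python3 - <<'E'
from h import *
for n in('top','scene'):
    s=snap(n);W=cloud(s);im=s['image'].astype(int)
    m=(im[...,0]>im[...,2]*1.5)&(im[...,0]>50)&(W[...,2]>.13)&(W[...,2]<.25)&(W[...,0]>.36)&(W[...,0]<.54)&(W[...,1]>.25)&(W[...,1]<.5)
    p=W[m];u=np.array([.156,-.988]);v=np.array([.988,.156]);c=p[:,:2]-[.4595,.302]
    a=c@u;b=c@v
    print(n,len(p),'along',np.percentile(a,[0,2,98,100]).round(4),'lat',np.percentile(b,[0,2,98,100]).round(4),'z',np.percentile(p[:,2],[2,50,98]).round(3))
    r=cv2.minAreaRect(p[:,:2].astype(np.float32)*1000);print(np.round(r[0]),np.round(r[1]),round(r[2],1))
    for lo in np.arange(a.min(),a.max(),.02):
        k=(a>=lo)&(a<lo+.02); print(round(lo+.01,3),k.sum(),np.percentile(p[k,2],[5,50,95]).round(4),'edges',np.percentile(b[k],[1,99]).round(4))
E
```

```text
top 348 along [-0.0984 -0.0934 -0.0087 -0.0079] lat [-0.0206 -0.0195  0.0152  0.0163] z [0.179 0.199 0.215]
[449. 354.] [37. 91.] 9.5
-0.088 58 [0.1792 0.1965 0.2109] edges [-0.0178  0.0158]
-0.068 73 [0.1801 0.1987 0.2138] edges [-0.02    0.0153]
-0.048 72 [0.1857 0.1997 0.2148] edges [-0.0196  0.0148]
-0.028 79 [0.1853 0.1992 0.2152] edges [-0.0196  0.0155]
-0.008 66 [0.188  0.1997 0.2052] edges [-0.0189  0.0154]
scene 845 along [-0.1241 -0.1237 -0.0118 -0.0104] lat [-0.0292 -0.0203  0.0157  0.0185] z [0.181 0.2   0.216]
[444. 367.] [ 47. 114.] 10.1
-0.114 290 [0.1818 0.2    0.2057] edges [-0.0216  0.0157]
-0.094 40 [0.1802 0.1874 0.2043] edges [-0.0292  0.0162]
-0.074 13 [0.1853 0.201  0.2295] edges [-0.0269  0.0029]
-0.054 205 [0.1862 0.2008 0.2154] edges [-0.0198  0.0173]
-0.034 168 [0.1838 0.2005 0.2156] edges [-0.0196  0.0159]
-0.014 129 [0.1864 0.2009 0.215 ] edges [-0.0194  0.0156]
```

```bash
python3 -m crank '[{"dp":[0.06,0.08,-0.5],"angular":[0,0,0]},{"dp":[0,0,-1],"angular":[0,0,0]},{"dp":[0,0,-1],"angular":[0,0,0]},{"dp":[0,0,-1],"angular":[0,0,0]},{"dp":[0,0,-1],"angular":[0,0,0]},{"dp":[0,0,-0.6],"angular":[0,0,0]},{"dp":[0,0,-0.2],"angular":[0,0,0]},{"dp":[0,0,0],"angular":[0,0,0]},{"dp":[0,0,0],"angular":[0,0,0]}]' && python3 -m crank '[{"dp":[0,0,-0.1],"angular":[0,0,0]},{"dp":[0,0,-0.04],"angular":[0,0,0]},{"dp":[0,0,0],"angular":[0,0,0]}]'
```

```text
t: 9.2
tcp_pos: [0.447, 0.3969, 0.0433]
tool_rot: [0.649, 0.76, 0.001, 0.0]
force: [0.9, 0.6, -3.6]
finger_gap: 0.414
gripper_force: 60.5
t: 9.5
tcp_pos: [0.4465, 0.3967, 0.0392]
tool_rot: [0.65, 0.76, 0.0, 0.0]
force: [-0.0, 0.9, -4.5]
finger_gap: 0.415
gripper_force: 60.5
```

```bash
python3 -m crank '[{"dp":[0,0,-0.08],"angular":[0,0,0]},{"dp":[0,0,-0.03],"angular":[0,0,0]},{"dp":[0,0,0],"angular":[0,0,0]}]';python3 -m crank '[{"dp":[0,0,-0.03],"angular":[0,0,0]},{"dp":[0,0,0],"angular":[0,0,0]}]'
```

```text
t: 9.8
tcp_pos: [0.4465, 0.3967, 0.0355]
tool_rot: [0.65, 0.76, 0.0, 0.0]
force: [-0.8, 0.2, -2.9]
finger_gap: 0.409
gripper_force: 60.9
t: 10.0
tcp_pos: [0.4464, 0.3967, 0.0353]
tool_rot: [0.649, 0.76, 0.0, 0.0]
force: [-1.2, -0.2, 4.4]
finger_gap: 0.414
gripper_force: 61.4
```

```bash
python3 -m crank '[{"dp":[0.025,-0.158,0.01],"angular":[0,0,0]},{"dp":[0.025,-0.158,0],"angular":[0,0,0]},{"dp":[0.025,-0.158,0],"angular":[0,0,0]},{"dp":[0.025,-0.158,0],"angular":[0,0,0]},{"dp":[0.025,-0.158,0],"angular":[0,0,0]}]';python3 -m crank '[{"dp":[0.025,-0.158,0],"angular":[0,0,0]},{"dp":[0.025,-0.158,0],"angular":[0,0,0]},{"dp":[0.025,-0.158,0],"angular":[0,0,0]},{"dp":[0.025,-0.158,0],"angular":[0,0,0]},{"dp":[0.025,-0.158,0],"angular":[0,0,0]},{"dp":[0,0,0],"angular":[0,0,0]}]'
```

```text
t: 10.5
tcp_pos: [0.4509, 0.3732, 0.0353]
tool_rot: [0.65, 0.76, 0.001, 0.0]
force: [-0.6, 4.9, 4.8]
finger_gap: 0.414
gripper_force: 61.5
t: 11.1
tcp_pos: [0.4547, 0.3488, 0.0353]
tool_rot: [0.65, 0.76, 0.001, 0.0]
force: [-0.5, 3.3, 5.4]
finger_gap: 0.416
gripper_force: 61.6
```

```bash
python3 -m crank '[{"dp":[0,0,0],"angular":[0,0,0]},{"dp":[0,0,0],"angular":[0,0,0]},{"dp":[0,0,0],"angular":[0,0,0]},{"dp":[0,0,0.3],"angular":[0,0,0]},{"dp":[0,0,0.5],"angular":[0,0,0]},{"dp":[0,0,1],"angular":[0,0,0]},{"dp":[0,0,1],"angular":[0,0,0]},{"dp":[0,0,1],"angular":[0,0,0]},{"dp":[-0.1,1,0.5],"angular":[0,0,0]},{"dp":[-0.15,1,0.5],"angular":[0,0,0]},{"dp":[-0.15,1,0],"angular":[0,0,0]},{"dp":[-0.1,0.8,0],"angular":[0,0,0]},{"dp":[0,0,0],"angular":[0,0,0]}]' 0.45
python3 - <<'E'
from h import *
st=sense();print(st['tcp_pos'],st['q'].round(2))
a=snap('scene')['image'];b=snap('top')['image']
cv2.imwrite('pics/c4.png',np.hstack([cv2.resize(a[160:400,120:360],(400,400),interpolation=3),cv2.resize(b[150:270,170:290],(400,400),interpolation=3)]))
for n in('top','scene'):
    s=snap(n);W=cloud(s);im=s['image'].astype(int)
    m=(im[...,0]>im[...,2]*1.5)&(im[...,0]>50)&(W[...,2]>.015)&(W[...,2]<.07)&(W[...,0]>.36)&(W[...,0]<.54)&(W[...,1]>.25)&(W[...,1]<.5)
    p=W[m];c=p[:,:2]-[.4595,.302];a=c@[.156,-.988];b=c@[.988,.156]
    print(n,len(p),'along',np.percentile(a,[0,2,98,100]).round(4),'lat',np.percentile(b,[0,2,98,100]).round(4))
E
```

```text
t: 12.4
tcp_pos: [0.4384, 0.4661, 0.1805]
tool_rot: [0.648, 0.761, 0.002, 0.0]
force: [-0.1, 0.1, 0.1]
finger_gap: 0.549
gripper_force: 0.0
[0.43836809 0.46608534 0.18054056] [0.64 0.62 1.46 0.   1.06 0.48]
top 210 along [-0.0755 -0.0737 -0.0123 -0.0081] lat [-0.0169 -0.0167  0.018   0.0192]
scene 611 along [-0.0779 -0.0776 -0.0045 -0.0001] lat [-0.018  -0.0171  0.0195  0.0299]
```

View pics/c4.png

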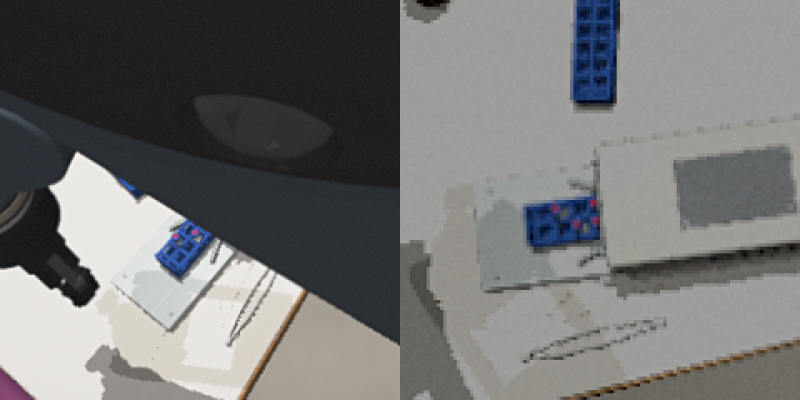

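```bash
python3 -m crank '[{"dp":[0,0,0],"angular":[-7.9,-1.25,0]},{"dp":[0,0,0],"angular":[-7.9,-1.25,0]},{"dp":[0,0,0],"angular":[-7.9,-1.25,0]},{"dp":[0,0,0],"angular":[-7.9,-1.25,0]},{"dp":[0,0,0],"angular":[-7.9,-1.25,0]},{"dp":[0,0,0],"angular":[-7.9,-1.25,0]},{"dp":[0,0,0],"angular":[0,0,0]},{"dp":[0,0,0],"angular":[0,0,0]},{"dp":[0,0,0],"angular":[0,0,0]}]' 1
cat >> h.py <<'E'
u=np.array([.156,-.988,0]);v=np.array([.988,.156,0])
def rep():
    st=sense();p=st['tcp_pos'];M=R.from_quat(st['tool_rot']).as_matrix();g=np.array([.4595,.302,.012])
    f=p+.017*M[:,2]+.011*np.array([-1,1])[:,None]*M[:,0]
    print('q',st['q'].round(2),'z',M[:,2].round(3),'x',M[:,0].round(3),'gap',st['finger_gap'])
    for c in f: print('corner a,lat,h mm',(1000*np.array([(c-g)@u,(c-g)@v,c[2]-.012])).round(1))
    print('F along',st['force']@u, 'tcp lat',(p-g)@v)
E
python3 -c "from h import *;rep()"
```

```text
t: 13.5
tcp_pos: [0.4396, 0.4621, 0.1799]
tool_rot: [0.594, 0.694, -0.263, 0.308]
force: [0.2, -0.4, -0.0]
finger_gap: 0.001
gripper_force: 0.0
q [ 0.88  0.91  1.09 -0.6   1.74  0.81] z [ 0.115 -0.732 -0.671] x [-0.103  0.663 -0.741] gap 0.0013177875273710491
corner a,lat,h mm [-141.3    5.3  164.7]
corner a,lat,h mm [-156.1    5.3  148.4]
F along 0.4557408169011037 tcp lat 0.005335253574860267
```

```bash
python3 -m crank '[{"dp":[-0.08,-0.01,-0.6],"angular":[0,0,0]},{"dp":[-0.08,-0.02,-1],"angular":[0,0,0]},{"dp":[0,0,-1],"angular":[0,0,0]},{"dp":[0,0,-1],"angular":[0,0,0]},{"dp":[0.01,0,-0.8],"angular":[0,0,0]},{"dp":[0,0,-0.3],"angular":[0,0,0]},{"dp":[0,0,0],"angular":[0,0,0]},{"dp":[0,0,0],"angular":[0,0,0]}]'
python3 -c "from h import *;rep()"
```

```text
t: 14.3
tcp_pos: [0.4349, 0.4623, 0.0388]
tool_rot: [0.594, 0.694, -0.263, 0.309]
force: [0.1, 0.3, 0.3]
finger_gap: -0.001
gripper_force: 0.0
q [ 0.89  1.09  1.11 -0.59  1.58  0.92] z [ 0.117 -0.733 -0.67 ] x [-0.103  0.662 -0.742] gap -0.0013100672864853303
corner a,lat,h mm [-142.3    0.7   23.6]
corner a,lat,h mm [-157.     0.7    7.2]
F along -0.27333068689781564 tcp lat 0.0006760816308593365
```

```bash
python3 -m crank '[{"dp":[0.052,-0.329,-0.11],"angular":[0,0,0]},{"dp":[0.052,-0.329,0],"angular":[0,0,0]},{"dp":[0.052,-0.329,0],"angular":[0,0,0]},{"dp":[0.052,-0.329,0],"angular":[0,0,0]},{"dp":[0.052,-0.329,0],"angular":[0,0,0]},{"dp":[0.026,-0.165,0],"angular":[0,0,0]},{"dp":[0,0,0],"angular":[0,0,0]}]'
python3 -c "from h import *;rep()"
python3 -m crank '[{"dp":[0.026,-0.165,0],"angular":[0,0,0]},{"dp":[0.026,-0.165,0],"angular":[0,0,0]},{"dp":[0.026,-0.165,0],"angular":[0,0,0]},{"dp":[0.026,-0.165,0],"angular":[0,0,0]},{"dp":[0.026,-0.165,0],"angular":[0,0,0]},{"dp":[0.026,-0.165,0],"angular":[0,0,0]}]'
python3 -c "from h import *;rep()"
```

```text
t: 15.0
tcp_pos: [0.443, 0.4069, 0.0345]
tool_rot: [0.594, 0.694, -0.265, 0.309]
force: [-0.4, -0.3, 0.3]
finger_gap: 0.001
gripper_force: 0.0
q [ 0.83  1.05  1.24 -0.62  1.48  0.94] z [ 0.115 -0.734 -0.669] x [-0.104  0.661 -0.743] gap 0.000937821200527945
corner a,lat,h mm [-86.2   0.1  19.3]
corner a,lat,h mm [-1.01e+02  1.00e-01  3.00e+00]
F along 0.24025961358964648 tcp lat 9.322707794770796e-05
t: 15.6
tcp_pos: [0.4476, 0.3782, 0.0343]
tool_rot: [0.593, 0.695, -0.264, 0.309]
force: [-0.8, 2.2, -0.5]
finger_gap: -0.0
gripper_force: 1.3
q [ 0.8   1.03  1.31 -0.65  1.42  0.95] z [ 0.117 -0.733 -0.67 ] x [-0.105  0.662 -0.742] gap -0.00037444192448454587
corner a,lat,h mm [-57.1   0.2  19.1]
corner a,lat,h mm [-71.9   0.2   2.8]
F along -2.2748594622676794 tcp lat 0.00016776037642901898
```

```bash
python3 -m crank '[{"dp":[0.026,-0.165,0],"angular":[0,0,0]},{"dp":[0.026,-0.165,0],"angular":[0,0,0]},{"dp":[0.026,-0.165,0],"angular":[0,0,0]},{"dp":[0.026,-0.165,0],"angular":[0,0,0]},{"dp":[0.026,-0.165,0],"angular":[0,0,0]},{"dp":[0.026,-0.165,0],"angular":[0,0,0]},{"dp":[0.026,-0.165,0],"angular":[0,0,0]},{"dp":[0.026,-0.165,0],"angular":[0,0,0]}]'
python3 -c "from h import *;rep()"
python3 -m crank '[{"dp":[0.026,-0.165,0],"angular":[0,0,0]},{"dp":[0.026,-0.165,0],"angular":[0,0,0]},{"dp":[0.026,-0.165,0],"angular":[0,0,0]},{"dp":[0.026,-0.165,0],"angular":[0,0,0]}]'
python3 -c "from h import *;rep()"
```

```text
t: 16.4
tcp_pos: [0.4538, 0.3381, 0.0344]
tool_rot: [0.593, 0.695, -0.264, 0.309]
force: [-0.8, 2.1, -0.6]
finger_gap: 0.0
gripper_force: 1.0
q [ 0.75  1.01  1.39 -0.68  1.36  0.96] z [ 0.116 -0.734 -0.669] x [-0.105  0.661 -0.743] gap 4.3563890110004464e-05
corner a,lat,h mm [-16.6   0.   19.2]
corner a,lat,h mm [-31.3   0.    2.8]
F along -2.170340080305819 tcp lat 3.567002292215353e-05
t: 16.8
tcp_pos: [0.4569, 0.3184, 0.0343]
tool_rot: [0.593, 0.695, -0.264, 0.309]
force: [-0.0, 1.7, -1.1]
finger_gap: -0.003
gripper_force: 1.0
q [ 0.72  1.    1.43 -0.7   1.32  0.96] z [ 0.116 -0.734 -0.669] x [-0.105  0.661 -0.743] gap -0.002548629796709541
corner a,lat,h mm [ 3.4  0.  19.1]
corner a,lat,h mm [-11.3  -0.    2.8]
F along -1.720300367762092 tcp lat -4.9024252542528675e-06
```

```bash
S='import h;h.rep()'; python3 -m crank '[{"dp":[0.01,-0.066,0],"angular":[0,0,0]},{"dp":[0.01,-0.066,0],"angular":[0,0,0]},{"dp":[0.01,-0.066,0],"angular":[0,0,0]},{"dp":[0.01,-0.066,0],"angular":[0,0,0]},{"dp":[0.01,-0.066,0],"angular":[0,0,0]},{"dp":[0.01,-0.066,0],"angular":[0,0,0]}]'
python3 -c "$S" | tail -3
python3 -m crank '[{"dp":[0.005,-0.033,0],"angular":[0,0,0]},{"dp":[0.005,-0.033,0],"angular":[0,0,0]},{"dp":[0.005,-0.033,0],"angular":[0,0,0]}]';python3 -c "$S" | tail -3
```

```text
t: 17.4
tcp_pos: [0.4588, 0.3068, 0.0345]
tool_rot: [0.593, 0.695, -0.264, 0.309]
force: [-0.6, 2.4, -0.4]
finger_gap: -0.001
gripper_force: 1.2
corner a,lat,h mm [15.2  0.1 19.3]
corner a,lat,h mm [0.5 0.1 2.9]
F along -2.418957861053253 tcp lat 7.09227877629841e-05
t: 17.7
tcp_pos: [0.4592, 0.3039, 0.0345]
tool_rot: [0.593, 0.695, -0.264, 0.309]
force: [-0.7, 2.7, 0.0]
finger_gap: -0.001
gripper_force: 1.2
corner a,lat,h mm [18.   0.  19.2]
corner a,lat,h mm [3.3 0.  2.9]
F along -2.762671891517549 tcp lat 3.0342894317079795e-05
```

```bash
S='import h;h.rep()'; for i in 1; do python3 -m crank '[{"dp":[0.005,-0.033,0],"angular":[0,0,0]},{"dp":[0.005,-0.033,0],"angular":[0,0,0]},{"dp":[0.005,-0.033,0],"angular":[0,0,0]}]'; done;python3 -c "$S" | tail -3
```

```text
t: 18.0
tcp_pos: [0.4596, 0.301, 0.0345]
tool_rot: [0.593, 0.695, -0.264, 0.309]
force: [-1.0, 2.2, -0.3]
finger_gap: 0.001
gripper_force: 1.2
corner a,lat,h mm [21.  -0.  19.3]
corner a,lat,h mm [ 6.3 -0.   2.9]
F along -2.3574169213605107 tcp lat -3.319236591353648e-05
```

```bash
S='import h;h.rep()'; python3 -m crank '[{"dp":[0.005,-0.033,0],"angular":[0,0,0]},{"dp":[0.005,-0.033,0],"angular":[0,0,0]}]';python3 -c "$S" | tail -3
```

```text
t: 18.2
tcp_pos: [0.4599, 0.299, 0.0345]
tool_rot: [0.593, 0.695, -0.264, 0.309]
force: [-0.6, 2.8, -0.4]
finger_gap: 0.0
gripper_force: 1.2
corner a,lat,h mm [23.1 -0.1 19.2]
corner a,lat,h mm [ 8.3 -0.1  2.9]
F along -2.8645490035995396 tcp lat -6.896059419462608e-05
```

```bash
S='import h;h.rep()'; python3 -m crank '[{"dp":[0.005,-0.033,0],"angular":[0,0,0]},{"dp":[0.005,-0.033,0],"angular":[0,0,0]}]';python3 -c "$S" | tail -3
```

```text
t: 18.4
tcp_pos: [0.4602, 0.297, 0.0344]
tool_rot: [0.593, 0.695, -0.264, 0.309]
force: [-1.6, 3.4, 0.3]
finger_gap: 0.001
gripper_force: 1.3
corner a,lat,h mm [25.1 -0.1 19.2]
corner a,lat,h mm [10.4 -0.1  2.9]
F along -3.5650400147817285 tcp lat -7.411409529148941e-05
```

```bash
S='import h;h.rep()'; python3 -m crank '[{"dp":[0.005,-0.033,0],"angular":[0,0,0]}]';python3 -c "$S" | tail -3
```

```text
t: 18.5
tcp_pos: [0.4604, 0.296, 0.0344]
tool_rot: [0.593, 0.695, -0.264, 0.309]
force: [-1.1, 3.1, 0.8]
finger_gap: 0.004
gripper_force: 1.3
corner a,lat,h mm [26.1 -0.1 19.2]
corner a,lat,h mm [11.4 -0.1  2.9]
F along -3.2333752618676757 tcp lat -7.1233901518786e-05
```

```bash
S='import h;h.rep()'; python3 -m crank '[{"dp":[0.005,-0.033,0],"angular":[0,0,0]}]';python3 -c "$S" | tail -3
```

```text
t: 18.6
tcp_pos: [0.4605, 0.295, 0.0344]
tool_rot: [0.593, 0.695, -0.264, 0.309]
force: [-1.6, 2.5, 0.7]
finger_gap: 0.004
gripper_force: 1.3
corner a,lat,h mm [27.1 -0.1 19.2]
corner a,lat,h mm [12.4 -0.1  2.9]
F along -2.737890455956576 tcp lat -6.369235142005569e-05
```

```bash
S='import h;h.rep()'; python3 -m crank '[{"dp":[0.005,-0.033,0],"angular":[0,0,0]}]';python3 -c "$S" | tail -3
```

```text
t: 18.7
tcp_pos: [0.4607, 0.294, 0.0344]
tool_rot: [0.593, 0.695, -0.264, 0.309]
force: [-0.7, 3.0, 0.2]
finger_gap: -0.002
gripper_force: 1.3
corner a,lat,h mm [28.1 -0.1 19.2]
corner a,lat,h mm [13.3 -0.1  2.9]
F along -3.074235546661848 tcp lat -6.958009859424077e-05
```

```bash
S='import h;h.rep()'; python3 -m crank '[{"dp":[0.005,-0.033,0],"angular":[0,0,0]}]';python3 -c "$S" | tail -3
```

```text
t: 18.8
tcp_pos: [0.4609, 0.2931, 0.0344]
tool_rot: [0.593, 0.695, -0.264, 0.309]
force: [-1.0, 4.6, 1.2]
finger_gap: 0.001
gripper_force: 2.1
corner a,lat,h mm [29.  -0.  19.2]
corner a,lat,h mm [14.2 -0.   2.8]
F along -4.72665559670641 tcp lat -4.174819143148911e-05
```

```bash
S='import h;h.rep()'; python3 -m crank '[{"dp":[0.003,-0.016,0],"angular":[0,0,0]}]';python3 -c "$S" | tail -3
```

```text
t: 18.9
tcp_pos: [0.461, 0.2929, 0.0344]
tool_rot: [0.594, 0.695, -0.264, 0.309]
force: [-1.3, 4.8, 0.6]
finger_gap: -0.001
gripper_force: 2.3
corner a,lat,h mm [29.2  0.  19.2]
corner a,lat,h mm [14.5  0.   2.9]
F along -4.989278171468403 tcp lat 2.00747733784837e-05
```

The force has stepped up, so the rack is on the stop. I'll press to about 7 N.

```bash
S='import h;h.rep()'; python3 -m crank '[{"dp":[0.003,-0.016,0],"angular":[0,0,0]},{"dp":[0,0,0],"angular":[0,0,0]}]';python3 -c "$S" | tail -3
```

```text
t: 19.1
tcp_pos: [0.4611, 0.2926, 0.0344]
tool_rot: [0.593, 0.695, -0.264, 0.309]
force: [-1.1, 4.8, 0.9]
finger_gap: 0.002
gripper_force: 2.5
corner a,lat,h mm [29.6  0.1 19.2]
corner a,lat,h mm [14.8  0.1  2.9]
F along -4.943096075464995 tcp lat 0.00012779720756047783
```

```bash
S='import h;h.rep()'; python3 -m crank '[{"dp":[0.003,-0.018,0],"angular":[0,0,0]},{"dp":[0,0,0],"angular":[0,0,0]}]';python3 -c "$S" | tail -3
```

```text
t: 19.3
tcp_pos: [0.4613, 0.2922, 0.0344]
tool_rot: [0.594, 0.695, -0.263, 0.309]
force: [-1.9, 5.5, 0.3]
finger_gap: 0.001
gripper_force: 2.7
corner a,lat,h mm [30.   0.2 19.2]
corner a,lat,h mm [15.2  0.3  2.9]
F along -5.783766888902024 tcp lat 0.00022863209920920256
```

```bash
S='import h;h.rep()'; python3 -m crank '[{"dp":[0.004,-0.025,0],"angular":[0,0,0]},{"dp":[0,0,0],"angular":[0,0,0]},{"dp":[0,0,0],"angular":[0,0,0]}]';python3 -c "$S" | tail -3
```

```text
t: 19.6
tcp_pos: [0.4615, 0.2917, 0.0345]
tool_rot: [0.594, 0.695, -0.263, 0.309]
force: [-0.4, 5.5, 1.1]
finger_gap: -0.003
gripper_force: 3.1
corner a,lat,h mm [30.5  0.4 19.2]
corner a,lat,h mm [15.7  0.4  2.9]
F along -5.4639502472580554 tcp lat 0.0003646422237269823
```

```bash
S='import h;h.rep()'; python3 -m crank '[{"dp":[0.003,-0.025,0],"angular":[0,0,0]},{"dp":[0,0,0],"angular":[0,0,0]},{"dp":[0,0,0],"angular":[0,0,0]}]';python3 -c "$S" | tail -3
```

```text
t: 19.9
tcp_pos: [0.4617, 0.2913, 0.0345]
tool_rot: [0.594, 0.695, -0.263, 0.309]
force: [-1.5, 7.3, 1.9]
finger_gap: 0.001
gripper_force: 3.6
corner a,lat,h mm [30.9  0.5 19.2]
corner a,lat,h mm [16.2  0.5  2.9]
F along -7.481744332792085 tcp lat 0.000503440147841098
```

7.5 N along the lane, so it is pressed home. I'll withdraw straight back, then up.

```bash
python3 -m crank '[{"dp":[-0.026,0.165,0],"angular":[0,0,0]},{"dp":[-0.026,0.165,0],"angular":[0,0,0]},{"dp":[-0.052,0.329,0],"angular":[0,0,0]},{"dp":[-0.052,0.329,0],"angular":[0,0,0]},{"dp":[-0.052,0.329,0],"angular":[0,0,0]},{"dp":[-0.08,0.5,0],"angular":[0,0,0]},{"dp":[-0.12,0.8,0],"angular":[0,0,0]},{"dp":[-0.15,1,0],"angular":[0,0,0]},{"dp":[-0.1,0.8,0.6],"angular":[0,0,0]},{"dp":[0,0.3,1],"angular":[0,0,0]},{"dp":[0,0,1],"angular":[0,0,0]},{"dp":[0,0,0.5],"angular":[0,0,0]},{"dp":[0,0,0],"angular":[0,0,0]},{"dp":[0,0,0],"angular":[0,0,0]}]'
python3 - <<'E'
from h import *
a=snap('scene');b=snap('top')
cv2.imwrite('pics/c5.png',np.hstack([cv2.resize(a['image'][200:360,180:340],(400,400),interpolation=3),cv2.resize(b['image'][150:270,170:290],(400,400),interpolation=3)]))
for s in(a,b):
    W=cloud(s);c=W-[.4595,.302,.012];al=c@u;la=c@v;h=c[...,2]
    m=(abs(la)<.03)&(h>.022)&(h<.055)&(al>-.02)&(al<.06);print(m.sum(),np.percentile(al[m],[5,50,95]).round(4) if m.any() else '')
E
```

```text
t: 21.3
tcp_pos: [0.4411, 0.4314, 0.1267]
tool_rot: [0.593, 0.695, -0.264, 0.309]
force: [0.5, -0.4, -0.5]
finger_gap: 0.002
gripper_force: 0.0
98 [-0.003  -0.0026 -0.0014]
1 [-0.004 -0.004 -0.004]
```

View pics/c5.png

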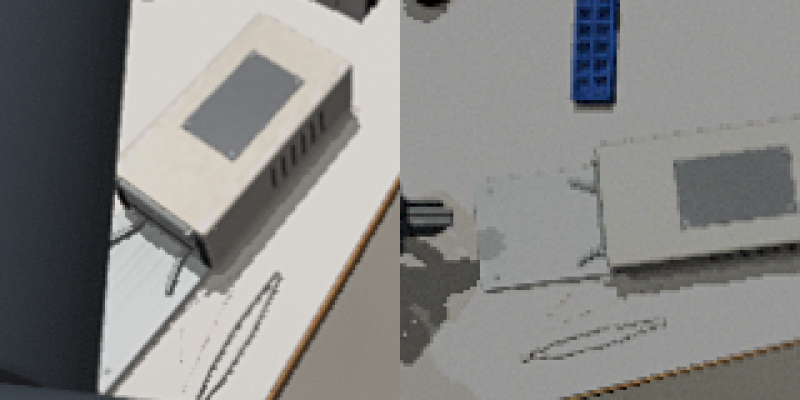

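The flap hangs vertical and shut: its face is flat at the gate plane. The tray is clear, the spare rack hasn't moved, and the robot is touching nothing. I'll hand it in.

```bash
python3 -c "from station import order;print(order.sign_off())"
```

```text
the job is handed in; nothing more can be done
None
```

The vial rack is in the bay, pushed onto the sprung stop at about 7.5 N. The flap is shut behind it, the gripper is clear, and I handed the job in at about 21 s; I judged the rack's final position by feel, since the shut flap hides it.

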